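# Load the tube carrier onto the mixer and latch it

## Robot

A 6-joint arm with a two-finger parallel gripper is mounted at the origin on the work surface. World frame = base frame: x ahead of the robot, y to its left, z up, the work surface at z = 0. Lengths are in m, angles in rad, forces in N, time in s.
With the tool pointing down it reaches from about 0.35 to 0.875 m from the base axis. Payload 4.2 kg.
Tool frame: the origin (TCP) lies between the finger pads; the fingertips stand 22 mm ahead of it and the grasp point (between the pads) lies 3 mm ahead of it; z points along the fingers, y is the line along which they close (so a half turn about z gives the same grasp; the last joint's range is limited). The gripper opens to 87 mm and grips with 3 to 60 N. Pads are 19 mm wide; open, the fingers measure 117 mm over their backs; the gripper's body (75 mm by 190 mm) begins 51 mm behind the grasp point.
Start: joints at [1.392, 0.385, 0.008, 0, -1.194, -0.259], TCP at [0.265, 0.566, 0.215] pointing down, gripper open.
Joint ranges: [-3.14, 3.14], [-1.21, 2.06], [-1.07, 1.41], [-3.16, 2.05], [-2.99, -0.16], [-3.1, 3.1]. Speed limits (rad/s): [2.79, 2.79, 3.14, 3.14, 3.14, 3.14].

## Interface

Orientations are given as a unit quaternion [w, x, y, z].
In Python, from cell import arm gives the robot as it stands. The module is installed in compiled form; this text tells all that it offers.
- The arm moves only by the tool jog_arm, never from a script. Its argument "plan" is a list of rows, each a list of 3 entries, a list of its own where there are three numbers: the opening, from 0 (shut) to 1 (fully open), then the shift along the tool's x, y, z as a fraction of full scale, then the turn about the tool's z as a fraction of full scale. In form: [[hand, [x, y, z], twist], ...]. A call has exactly 10 rows; each row is the pose to reach, as a shift and turn from the pose commanded when the call began, along the tool's axes at that moment; what a row does not reach only later rows make up. Full scale, the value 1, is 1 m for a shift and 90 degrees for a turn. A row lasts 1/12 s, in which the tool goes at most 41.7 mm and 7.16 degrees, less where a joint would pass 70% of its speed; a pose out of reach is approached as far as the arm can. A call with a number of a shift or a turn outside -1 to 1 is refused whole. A call with a gripper value outside its range is refused whole. The fingers move at their own pace and stop on an object; the grip force is fixed at half the most. Time passes only in rows, so rows that repeat a pose let the fingers close, or fill a call up. It gives the time, the measured TCP pose, the force, the opening and the grip force at its end, in the units of the state.
- arm.sense(): the state, without advancing time (a new reading comes with each control period).
- arm.grab_frame(name): name is "side" or "top"; returns a dict with "image" (384x512x3 uint8, red, green, blue), "depth" (384x512 float32, m along the optical axis (not along the pixel's ray), 0 where there is no reading), "intrinsics" (3x3 intrinsics, pixels), "R" (3x3) and "t" (3): a world point X has camera coordinates R X + t. Camera axes: x right, y down, z forward; pixel columns grow to the right and rows downward; lengths in m; the calibration is good to about 2 mm. A picture is of the moment at which its call begins.
- arm.job_done(): hands the job in; it is judged then, once.
The state is a dict: "t": time; "qpos": joint angles; "joint_velocities": joint speeds; "joint_torque": joint torques, N m; "eef_pos": TCP position; "tool_rot": TCP orientation; "wrist_force": force on the tool from outside, world axes, zero at the start; "wrist_torque": the same for the moment, N m; "finger_gap": opening from 0.0 (shut) to 1.0 (fully open); "grip_force": force on a finger pad.
Only numpy, scipy, OpenCV 4.12 (cv2) and the standard library are available. Lean on these libraries where they do the work, as an engineer would, in place of code of your own. Each camera call takes 0.05 s, during which the arm holds its last target. There are 200 camera calls.

## Task

Load the blue tube carrier onto the mixer: lower it by its grip so that both of its holes go over the two brass pins and it sits flat on the black deck, setting it down gently rather than dropping it. Then push the red latch all the way in over the carrier's edge to lock it, and let go of everything. Leave the wire rack, the bottle and the slide box standing where they are.

Things in the scene. Friction and masses are not known exactly. Their poses are not given: they have to be found in the camera images.
- carrier: Loose blue tube carrier, 0.3-0.5 kg: plate 100 (x) x 160 (y) x 20 mm, two 17 mm through holes at y = +-55 mm. Upright grip in the middle, 16 mm thick (x), 60 mm long (y), top 86 mm above the underside. Four capped tubes at x +-34, y +-42 mm, tops at 46 mm. Starts flat on the bench, fits either way round (half turn about z). Origin: centre of the underside, z up.
- carrier_grip (a point): Centre of the top of the carrier's grip, 86 mm above its underside; axes as the carrier's.
- hole_a (a point): Centre of the upper mouth of the carrier's hole at its +y end, 20 mm above the underside.
- hole_b (a point): Centre of the upper mouth of the carrier's hole at its -y end, 20 mm above the underside.
- mixer: White mixer fixed on the bench, 150 (x) x 250 mm (y from -100 to +150), black deck 140 x 190 mm centred on the origin, top 70 mm above the bench, with two brass pins. At the +y end a grey guide block 60 x 46 mm (y 101 to 147, top 92 mm above the bench) carries the red latch. Origin: on the bench under the middle between the pins; y points to the latch.
- deck (a point): Middle of the deck's top surface, halfway between the pins, 70 mm above the bench; axes as the mixer's.
- pin_a (a point): Tip of the brass pin nearer the latch (mixer y = +55 mm). Pins are 12 mm in diameter and 28 mm high above the deck, the top 8 mm a cone down to 4 mm.
- pin_b (a point): Tip of the other brass pin (mixer y = -55 mm), same size.
- latch (a joint): Travel of the red sliding latch, m: 0 open, 0.026 fully in, along the mixer's -y towards the deck. Starts at 0 to 0.005, clear of the carrier's place; needs about 3 N, stays where left. Its flat tongue is 36 (x) x 40 (y) x 6 mm, underside 22.5 mm above the deck: pushed in, it covers the edge of a seated carrier.
- latch_tab (a point): Centre of the top of the latch's upright red thumb tab, 36 (x) x 12 (y) mm, standing 40 mm high from the tongue's underside; the point is 62.5 mm above the deck and moves with the latch: mixer y = 128 mm when open, 102 mm when fully in. Axes as the mixer's.
- wire_rack: Bystander: blue wire tube rack 80 x 180 x 65 mm with a few capped tubes up to 97 mm; origin at the centre of its underside.
- reagent: Bystander: amber bottle, 60 mm diameter, 110 mm tall; origin at the centre of its underside.
- slide_box: Bystander: grey slide box 90 x 140 x 34 mm; origin at the centre of its underside.

How it is judged:
On the way, in this order (a step that is already met when the one before it is completed fails the run):
1. the carrier sits flat on the deck with both pins through its holes (horizontal distance between carrier and deck below 0.006 m and z of carrier in the frame of deck below 0.003 m and angle between the y axis of carrier and the y axis of mixer, either way round below 0.1 rad and angle between carrier's own z axis and vertical below 0.04 rad), for 0.2 s.
2. with the carrier seated, the latch is pushed in over its edge (all of step 1 and value of joint latch above 0.021 m), for 0.2 s.
At the end, for the whole second after the job is handed in: Carrier at rest flat on the deck (within 3 mm, tilt under 0.04 rad), centre within 6 mm of the deck's middle, length within 0.1 rad of the mixer's y (either way round); latch in by over 21 of its 26 mm; rack, bottle and slide box upright within 40 mm of their starts (all of step 2 and linear speed of carrier below 0.02 m/s and distance of each of wire_rack, reagent, slide_box from where it was at the start of the episode below 0.04 m and angle between each of wire_rack, reagent, slide_box's own z axis and vertical below 0.2 rad); the robot touches nothing.
It fails at once if the carrier is dropped onto the mixer: it moves faster than 0.4 m/s within 60 mm above the deck (linear speed of carrier above 0.4 m/s and horizontal distance between carrier and deck below 0.08 m and z of carrier in the frame of deck below 0.06 m).
It fails at once if the blue wire rack is pushed more than 40 mm or tipped over (distance of wire_rack from where it was at the start of the episode above 0.04 m or angle between wire_rack's own z axis and vertical above 0.5 rad).
It fails at once if the reagent bottle is pushed more than 40 mm or tipped over (distance of reagent from where it was at the start of the episode above 0.04 m or angle between reagent's own z axis and vertical above 0.5 rad).
It fails at once if the slide box is pushed more than 40 mm or tipped over (distance of slide_box from where it was at the start of the episode above 0.04 m or angle between slide_box's own z axis and vertical above 0.5 rad).
It also fails if it takes over 58 s, if anything falls off the work surface, if the arm or the gripper's body presses on something with over 40 N, if the wrist force passes 120 N, or if a joint passes its speed limit or range.

## Working session

There is one attempt and no reset: what is moved stays moved. The work goes in short steps, Python scripts to look and compute and a tool call to move; the robot and the scene stay as the last step left them, time stands still between calls to the robot, and variables do not carry over. Pictures are saved under pics/ and viewed, at most 10 in all, crops included, and the job is handed in when it is done.

Besides the shell and the picture viewer there is one more tool, called after "Emit:" by a JSON object that holds its "fn" and its "kwargs". jog_arm: Moves the arm, as the interface text tells. Shift numbers are shares of 1 m and turn numbers shares of 90 degrees, none past 1 either way. Its arguments: {"type":"object","properties":{"plan":{"type":"array","items":{"type":"array"}}},"required":["plan"]}

```bash
mkdir -p pics
cat > h.py <<'E'
import numpy as np, cv2
from cell import arm
def pts(f):
    K,R,t,d=f["intrinsics"],f["R"],f["t"],f["depth"]
    v,u=np.mgrid[:d.shape[0],:d.shape[1]]
    c=np.stack([(u-K[0,2])/K[0,0]*d,(v-K[1,2])/K[1,1]*d,d],-1)
    return (c-t)@R   # world
def save(f,n): cv2.imwrite("pics/"+n,f["image"][:,:,::-1])
E
python3 - <<'E'
from h import *
s=arm.sense();print({k:np.round(v,3) for k,v in s.items()})
for n in("top","side"):
    f=arm.grab_frame(n);np.savez(n+".npz",**f);save(f,n+"0.png")
    print(n,-f["R"].T@f["t"],f["R"].round(3).tolist(),f["intrinsics"].round(1).tolist())
a=np.vstack([cv2.imread("pics/top0.png")]);
E
```

```text
{'t': np.float64(0.0), 'qpos': array([ 1.392e+00,  3.860e-01,  7.000e-03, -1.000e-03, -1.194e+00,
       -2.590e-01]), 'joint_velocities': array([ 0.001,  0.001, -0.001, -0.   ,  0.002,  0.   ]), 'joint_torque': array([-0.0000e+00, -3.9066e+01,  1.8741e+01,  4.2200e+00,  1.1000e-02,
       -0.0000e+00]), 'eef_pos': array([0.265, 0.565, 0.214]), 'tool_rot': array([ 0.001,  0.976, -0.217, -0.   ]), 'wrist_force': array([0.561, 0.009, 0.426]), 'wrist_torque': array([-0.02 , -0.027, -0.019]), 'grip_force': np.float64(0.0), 'finger_gap': np.float64(1.001)}
top [0.35015246 0.03402516 1.35532706] [[0.003, -1.0, 0.0], [-0.979, -0.003, -0.202], [0.202, 0.0, -0.979]] [[491.8, 0.0, 261.9], [0.0, 491.8, 189.1], [0.0, 0.0, 1.0]]
side [ 0.1943533  -1.01693303  0.79782564] [[0.93, -0.367, -0.003], [-0.2, -0.502, -0.841], [0.307, 0.783, -0.541]] [[495.6, 0.0, 252.4], [0.0, 495.6, 193.9], [0.0, 0.0, 1.0]]
```

View pics/top0.png

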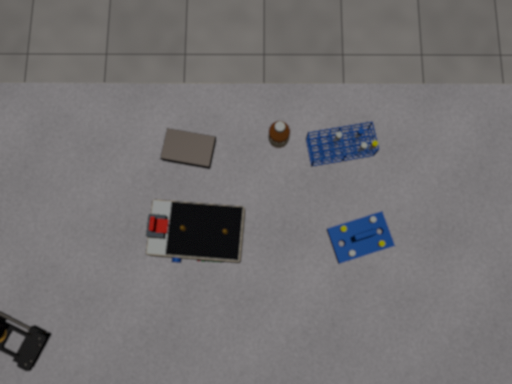

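View pics/side0.png

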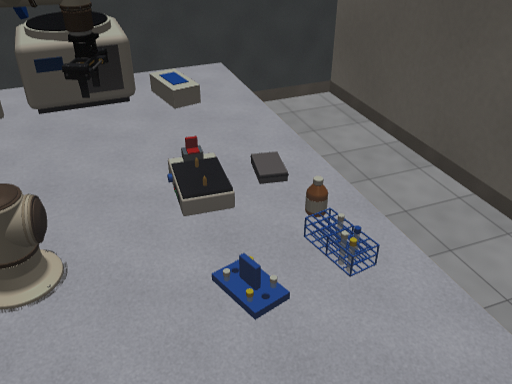

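The top view shows the carrier at about (360,237), the mixer deck at (205,231) with pins at (183,228) and (225,231), and the red latch at (158,226). The rack (342,144), bottle (280,133) and slide box (188,148) lie further out. The side view shows the same layout, with the carrier grip at (250,271) and the pins at (197,163) and (205,181).

```bash
cat >> h.py <<'E'
def cast(f,uv,z):
    K,R,t=f["intrinsics"],f["R"],f["t"]
    uv=np.atleast_2d(uv).astype(float); r=np.c_[uv,np.ones(len(uv))]@np.linalg.inv(K).T@R
    c=-R.T@t
    return c+r*((z-c[2])/r[:,2])[:,None]
def big(m,box=None):
    m=m.astype(np.uint8)
    if box:
        k=np.zeros_like(m);k[box[1]:box[3],box[0]:box[2]]=1;m=m*k
    n,l,s,c=cv2.connectedComponentsWithStats(m)
    i=[j for j in range(1,n) if s[j,4]>3]; i.sort(key=lambda j:-s[j,4])
    return [(l==j) for j in i]
def rect(P):
    (c,wh,a)=cv2.minAreaRect((P[:,:2]*1000).astype(np.float32))
    if wh[0]<wh[1]: wh=wh[::-1];a+=90
    return np.round(c,1),np.round(wh,1),round((a+90)%180-90,2)
E
python3 - <<'E'
from h import *
top=dict(np.load("top.npz"));side=dict(np.load("side.npz"))
def hsv(f): return cv2.cvtColor(f["image"],cv2.COLOR_RGB2HSV)
H=hsv(top);P=pts(top);S=hsv(side);Q=pts(side)
uv=lambda m:np.argwhere(m)[:,::-1]
for f,h,p,b,db,pb,rb in((top,H,P,(320,205,400,270),(160,195,250,265),(175,218,235,240),(145,210,172,240)),(side,S,Q,(205,250,295,320),(165,150,235,205),(190,153,212,190),(180,132,205,156))):
    blue=(h[...,0]>100)&(h[...,0]<130)&(h[...,1]>120)
    m=big(blue,b)[0]
    z=p[...,2]
    # plate top
    pl=m&(z>.012)&(z<.028); print("plate depthpts",rect(p[pl]),"cast",rect(cast(f,uv(pl),.02)),np.median(z[pl]))
    g=m&(z>.07); 
    if g.any(): print("grip",g.sum(),rect(p[g]),np.percentile(z[g],[50,95]))
    gt=m&(z>.08); 
    if gt.any(): print("griptop",gt.sum(),p[gt].mean(0).round(4))
    dk=big((h[...,2]<45),db)[0]; print("deck",rect(cast(f,uv(dk),.07)),np.median(z[dk]))
    br=(h[...,0]>5)&(h[...,0]<25)&(h[...,1]>100)&(h[...,2]>50)
    for q in big(br,pb)[:3]:
        q_=uv(q); k=q_[np.argsort(q_[:,1])[:3]].mean(0); print("pin",q.sum(),q_.mean(0),q_.min(0),q_.max(0),"mean@.088",cast(f,q_.mean(0),.086)[0].round(4),"top@.098",cast(f,k,.098)[0].round(4))
    rd=((h[...,0]<6)|(h[...,0]>174))&(h[...,1]>140)&(h[...,2]>60)
    r=big(rd,rb)[0]; 
    for lo,hi in((.085,.105),(.12,.145)):
        w=r&(z>lo)&(z<hi)
        if w.any():print("red",lo,w.sum(),rect(p[w]),p[w].mean(0).round(4))
im=np.hstack([cv2.resize(cv2.cvtColor(top["image"],4)[195:270,140:250],None,fx=4,fy=4,interpolation=2),cv2.resize(cv2.cvtColor(top["image"],4)[195:270,320:405],None,fx=4,fy=4,interpolation=2)])
cv2.imwrite("pics/c1.png",im)
E
```

```text
plate depthpts (array([ 493.4, -232.6]), array([159.1,  96.3]), -72.24) cast (array([ 493.6, -233. ]), array([158.7,  96.2]), -72.38) 0.02095910783313342
grip 157 (array([ 432.9, -110.2]), array([331.8,  22.5]), -64.05) [0.08653524 0.0923135 ]
griptop 150 [ 0.4867 -0.2217  0.1372]
deck (array([504.7, 186.4]), array([185.5, 134.1]), 85.68) 0.07072835721390061
pin 18 [181.88888889 227.27777778] [180 225] [184 229] mean@.088 [0.5099 0.2417 0.086 ] top@.098 [0.5125 0.2421 0.098 ]
pin 15 [224.4 230.6] [223 229] [226 232] mean@.088 [0.5015 0.1313 0.086 ] top@.098 [0.5042 0.1314 0.098 ]
red 0.085 158 (array([514.1, 296.9]), array([38.5, 38. ]), -6.63) [0.5125 0.2929 0.0989]
red 0.12 71 (array([512.6, 311.4]), array([33.9, 11.3]), -3.98) [0.513  0.3106 0.1326]
plate depthpts (array([ 492.6, -235.2]), array([161.4, 100.8]), -71.98) cast (array([ 491.6, -238.6]), array([166.8, 105.1]), -72.46) 0.020588994069677076
grip 223 (array([ 358.5, -618.4]), array([860.8,  45.3]), 70.64) [0.08447587 0.08895999]
griptop 153 [ 0.4746 -0.2843  0.1275]
deck (array([505.8, 210.5]), array([262.7, 138.1]), 85.23) 0.07129272740641032
pin 34 [204.44117647 180.73529412] [203 176] [206 185] mean@.088 [0.4996 0.1253 0.086 ] top@.098 [0.4988 0.1277 0.098 ]
pin 31 [196.25806452 162.16129032] [195 158] [198 166] mean@.088 [0.5079 0.2357 0.086 ] top@.098 [0.5089 0.2392 0.098 ]
red 0.085 69 (array([512.5, 291.6]), array([35.3, 33.7]), -8.78) [0.5125 0.2906 0.0992]
```

View pics/c1.png

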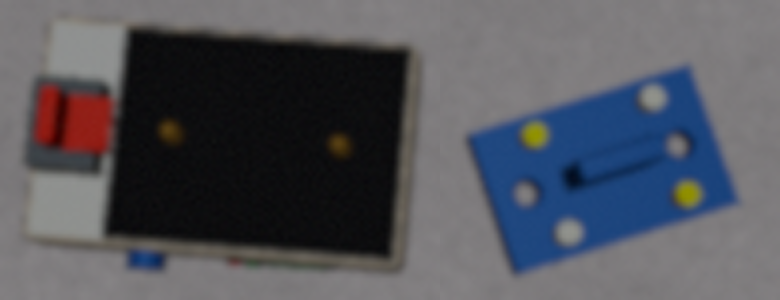

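```bash
cat >> h.py <<'E'
from scipy.spatial.transform import Rotation as Ro
def go(xyz,ang):
    s=arm.sense();R=Ro.from_quat(np.roll(s["tool_rot"],-1)).as_matrix()
    a=np.degrees(np.arctan2(R[1,0],R[0,0])); tw=(a-ang+180)%360-180
    print("t",s["t"],"at",s["eef_pos"].round(4),"ang",a.round(2),"shift",(R.T@(np.array(xyz)-s["eef_pos"])).round(4),"twist",(tw/90).round(4),"q",s["qpos"].round(2))
E
python3 - <<'E'
from h import *
go([.4935,-.2335,.2],-72.3)
E
```

```text
t 0.1 at [0.2647 0.5656 0.2144] ang -25.09 shift [0.5461 0.6266 0.0157] twist 0.5245 q [ 1.39  0.39  0.01 -0.   -1.19 -0.26]
```

Emit:
{"fn": "jog_arm", "kwargs": {"plan": [[1,[0.027,0.031,0],0.03],[1,[0.054,0.063,0],0.06],[1,[0.081,0.094,0],0.1],[1,[0.108,0.125,0],0.15],[1,[0.135,0.156,0],0.2],[1,[0.162,0.187,0],0.25],[1,[0.189,0.218,0],0.3],[1,[0.216,0.249,0],0.35],[1,[0.243,0.28,0],0.4],[1,[0.27,0.31,0],0.45]]}}

```text
t: 0.93
eef_pos: [0.3777, 0.1687, 0.2153]
tool_rot: [-0.0, 0.84, -0.543, -0.0]
wrist_force: [0.9, -0.1, 0.2]
finger_gap: 1.0
grip_force: 0.0
```

Run:
```python
from h import *
go([.4935,-.2335,.2],-72.3)
```

```text
t 0.9333 at [0.3777 0.1687 0.2153] ang -65.77 shift [0.4143 0.0594 0.0152] twist 0.0726 q [ 0.82  0.01 -0.47 -0.   -1.09 -0.39]
```

Emit:
{"fn": "jog_arm", "kwargs": {"plan": [[1,[0.04,0.006,0],0.01],[1,[0.08,0.012,0],0.02],[1,[0.12,0.018,0],0.03],[1,[0.16,0.024,0],0.04],[1,[0.2,0.03,0],0.05],[1,[0.24,0.036,0],0.06],[1,[0.28,0.042,0.005],0.07],[1,[0.32,0.047,0.01],0.072],[1,[0.36,0.053,0.015],0.072],[1,[0.39,0.057,0.015],0.072]]}}

```text
t: 1.77
eef_pos: [0.4867, -0.2105, 0.1987]
tool_rot: [0.001, 0.808, -0.589, -0.001]
wrist_force: [0.4, 1.4, -0.1]
finger_gap: 1.002
grip_force: 0.0
```

Run:
```python
from h import *
go([.4935,-.2335,.058],-72.3)
```

```text
t 1.7667 at [ 0.4867 -0.2105  0.1987] ang -72.18 shift [0.0242 0.0003 0.1407] twist 0.0014 q [-0.1   0.24 -0.25 -0.   -1.09  0.41]
```

Emit:
{"fn": "jog_arm", "kwargs": {"plan": [[1,[0.012,0,0],0],[1,[0.024,0,0],0],[1,[0.024,0,0.02],0],[1,[0.024,0,0.045],0],[1,[0.024,0,0.07],0],[1,[0.024,0,0.095],0],[1,[0.024,0,0.115],0],[1,[0.024,0,0.13],0],[1,[0.024,0,0.14],0],[1,[0.024,0,0.141],0]]}}

```text
t: 2.6
eef_pos: [0.4935, -0.2296, 0.0576]
tool_rot: [0.001, 0.809, -0.588, -0.002]
wrist_force: [-1.1, 0.5, -0.6]
finger_gap: 1.003
grip_force: 0.0
```

Run:
```python
from h import *
go([.4935,-.2335,.058],-72.3)
f=arm.grab_frame("side");cv2.imwrite("pics/s1.png",cv2.resize(cv2.cvtColor(f["image"],4)[200:330,180:330],None,fx=4,fy=4))
```

```text
t 2.6 at [ 0.4935 -0.2296  0.0576] ang -72.01 shift [ 0.0037  0.0012 -0.0004] twist 0.0032 q [-0.14  0.42 -0.39 -0.   -0.77  0.45]
```

View pics/s1.png

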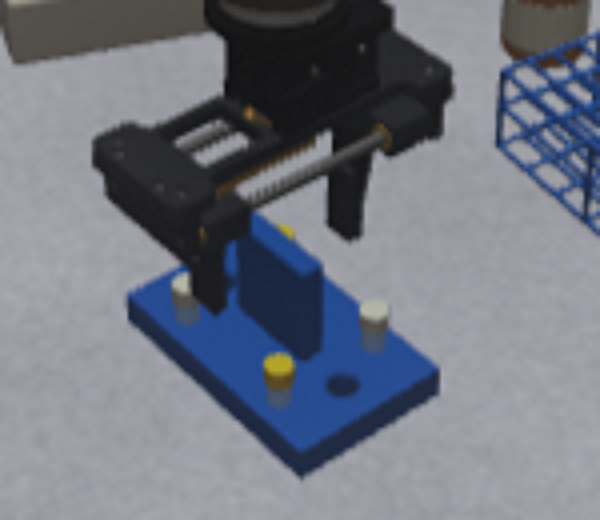

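The fingers straddle the blue grip, at (210,290) and (345,220) in the crop, clear of the tubes. I'll correct 4 mm and close.

Emit:
{"fn": "jog_arm", "kwargs": {"plan": [[1,[0.004,0.001,0],0],[1,[0.004,0.001,0],0],[0.5,[0.004,0.001,0],0],[0.3,[0.004,0.001,0],0],[0,[0.004,0.001,0],0],[0,[0.004,0.001,0],0],[0,[0.004,0.001,0],0],[0,[0.004,0.001,0],0],[0,[0.004,0.001,0],0],[0,[0.004,0.001,0],0]]}}

```text
t: 3.48
eef_pos: [0.495, -0.2348, 0.0593]
tool_rot: [0.0, 0.809, -0.588, -0.0]
wrist_force: [-0.2, 0.0, -1.1]
finger_gap: 0.48
grip_force: 0.0
```

Run:
```python
from h import *
go([.4935,-.2335,.2],-72.3)
```

```text
t 3.4833 at [ 0.495  -0.2348  0.0593] ang -72.06 shift [-0.0017  0.001  -0.1407] twist 0.0026 q [-0.15  0.42 -0.38  0.   -0.77  0.46]
```

Fingers are slow; keep closing.

Emit:
{"fn": "jog_arm", "kwargs": {"plan": [[0,[0,0,0],0],[0,[0,0,0],0],[0,[0,0,0],0],[0,[0,0,0],0],[0,[0,0,0],0],[0,[0,0,0],0],[0,[0,0,0],0],[0,[0,0,0],0],[0,[0,0,0],0],[0,[0,0,0],0]]}}

```text
t: 4.32
eef_pos: [0.4943, -0.2348, 0.0592]
tool_rot: [0.0, 0.809, -0.588, -0.001]
wrist_force: [-5.3, -0.9, 1.9]
finger_gap: 0.181
grip_force: 30.0
```

Emit:
{"fn": "jog_arm", "kwargs": {"plan": [[0,[0,0,-0.005],0],[0,[0,0,-0.015],0],[0,[0,0,-0.03],0],[0,[0,0,-0.05],0],[0,[0,0,-0.07],0],[0,[0,0,-0.09],0],[0,[0,0,-0.11],0],[0,[0,0,-0.125],0],[0,[0,0,-0.135],0],[0,[0,0,-0.14],0]]}}

```text
t: 5.15
eef_pos: [0.496, -0.2347, 0.2011]
tool_rot: [-0.001, 0.809, -0.588, 0.002]
wrist_force: [1.3, 0.2, -4.6]
finger_gap: 0.181
grip_force: 30.0
```

Run:
```python
from h import *
go([.506,.185,.2],-94.5)
```

```text
t 5.15 at [ 0.496  -0.2347  0.2011] ang -72.05 shift [-0.3962 -0.1388  0.001 ] twist 0.2494 q [-0.15  0.26 -0.21 -0.   -1.1   0.46]
```

Emit:
{"fn": "jog_arm", "kwargs": {"plan": [[0,[-0.009,-0.003,0],0.01],[0,[-0.028,-0.01,0],0.03],[0,[-0.047,-0.017,0],0.05],[0,[-0.067,-0.024,0],0.07],[0,[-0.088,-0.031,0],0.09],[0,[-0.109,-0.038,0],0.11],[0,[-0.13,-0.046,0],0.13],[0,[-0.153,-0.053,0],0.15],[0,[-0.176,-0.061,0],0.17],[0,[-0.198,-0.069,0],0.19]]}}

```text
t: 5.98
eef_pos: [0.499, -0.0238, 0.1985]
tool_rot: [0.0, 0.712, -0.703, -0.001]
wrist_force: [-0.3, 0.5, -4.7]
finger_gap: 0.176
grip_force: 30.0
```

Run:
```python
from h import *
go([.506,.185,.2],-94.5)
```

```text
t 5.9833 at [ 0.499  -0.0238  0.1985] ang -89.26 shift [-0.2087 -0.0097 -0.0015] twist 0.0582 q [ 0.28  0.19 -0.32 -0.   -1.07 -0.26]
```

Emit:
{"fn": "jog_arm", "kwargs": {"plan": [[0,[-0.024,-0.001,0],0.01],[0,[-0.05,-0.002,0],0.02],[0,[-0.076,-0.003,0],0.03],[0,[-0.102,-0.004,-0.001],0.04],[0,[-0.128,-0.005,-0.001],0.05],[0,[-0.152,-0.007,-0.001],0.058],[0,[-0.172,-0.008,-0.001],0.058],[0,[-0.19,-0.009,-0.001],0.058],[0,[-0.2,-0.01,-0.001],0.058],[0,[-0.204,-0.01,-0.001],0.058]]}}

```text
t: 6.82
eef_pos: [0.5065, 0.1803, 0.1995]
tool_rot: [-0.0, -0.68, 0.733, 0.0]
wrist_force: [0.3, -0.2, -4.8]
finger_gap: 0.185
grip_force: 30.0
```

Run:
```python
from h import *
go([.506,.185,.2],-94.5)
for n in("top","side"):
    f=arm.grab_frame(n);np.savez(n+"2.npz",**f);
    b=dict(top=(140,180,260,280),side=(140,60,270,210))[n]
    cv2.imwrite(n+"c.png",cv2.resize(cv2.cvtColor(f["image"],4)[b[1]:b[3],b[0]:b[2]],(390,400)))
cv2.imwrite("pics/p2.png",np.hstack([cv2.imread("topc.png"),cv2.imread("sidec.png")]))
go([.506,.185,.2],-94.5)
```

```text
t 6.8167 at [0.5065 0.1803 0.1995] ang -94.3 shift [-0.0047  0.0009 -0.0005] twist 0.0022 q [ 0.64  0.25 -0.23 -0.   -1.09 -0.72]
t 6.9167 at [0.5064 0.179  0.1997] ang -94.35 shift [-0.0059  0.0008 -0.0003] twist 0.0017 q [ 0.64  0.25 -0.23 -0.   -1.09 -0.72]
```

View pics/p2.png

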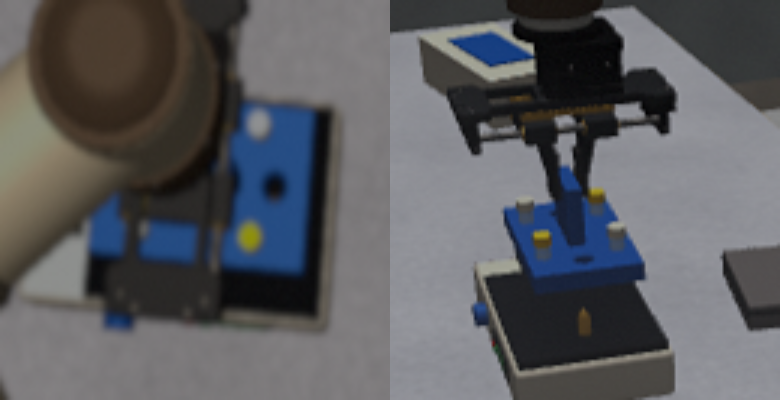

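The carrier hangs level over the deck, with hole_b visible in top at about (225,226) and in side at about (205,157). The near pin shows below it in the side view.

Run:
```python
from h import *
tcp=np.array([.5064,.179,.1997]);zb=tcp[2]-.0592
c,s=np.cos(np.radians(-94.35)),np.sin(np.radians(-94.35))
loc=lambda p:np.array([(p-tcp[:2])@[c,s],(p-tcp[:2])@[s,-c]]).round(4)  # along tool x, tool y
for n,hb,cb in(("top",(210,215,240,240),(205,195,240,250)),("side",(195,150,215,162),(170,125,235,160))):
    f=dict(np.load(n+"2.npz"));h=cv2.cvtColor(f["image"],cv2.COLOR_RGB2HSV);p=pts(f);z=p[...,2]
    blue=(h[...,0]>100)&(h[...,0]<130)&(h[...,1]>120)
    bright=blue&(h[...,2]>(90 if n=="top" else 60))
    pl=big(blue&(abs(z-zb-.02)<.012))[0]
    q=p[pl];L=np.array([loc(a) for a in q[:,:2]]);print(n,"plate local x",np.percentile(L[:,0],[0,1,99,100]).round(4),"y",np.percentile(L[:,1],[0,1,99,100]).round(4),"tilt",np.linalg.lstsq(np.c_[L,np.ones(len(L))],q[:,2],rcond=None)[0].round(3),zb+.02)
    hull=np.zeros_like(blue,np.uint8);cv2.fillConvexPoly(hull,cv2.convexHull(np.argwhere(pl)[:,::-1].astype(np.int32)),1)
    v=h[...,2].astype(int); dark=(hull>0)&(v<0.6*np.median(v[pl]))
    for m in big(dark,hb)[:2]:
        u=np.argwhere(m)[:,::-1];print(" hole",m.sum(),u.mean(0),cast(f,u.mean(0),zb+.02)[0].round(4),loc(cast(f,u.mean(0),zb+.02)[0,:2]))
    yel=(h[...,0]>18)&(h[...,0]<35)&(h[...,1]>120)&(h[...,2]>90)
    for m in big(yel,cb)[:2]:
        u=np.argwhere(m)[:,::-1];print(" yel",m.sum(),u.mean(0),loc(cast(f,u.mean(0),zb+.043)[0,:2]))
```

```text
top plate local x [0.0167 0.0184 0.0764 0.0767] y [-0.0497 -0.0486  0.0502  0.0506] tilt [-0.006 -0.006  0.161] 0.16049999999999998
 hole 43 [210.93023256 226.81395349] [0.5018 0.1586 0.1605] [0.0207 0.003 ]
 hole 34 [224.         226.26470588] [0.5033 0.1267 0.1605] [ 0.0524 -0.0008]
 yel 28 [216.5        238.78571429] [0.0394 0.0332]
side plate local x [-0.086  -0.0755  0.0814  0.0842] y [-0.0514 -0.0494  0.049   0.0493] tilt [-0.023 -0.011  0.161] 0.16049999999999998
 hole 11 [201.27272727 150.45454545] [0.5063 0.1634 0.1605] [ 0.0155 -0.0011]
 hole 8 [204.375 156.625] [0.5039 0.1261 0.1605] [ 0.0529 -0.0015]
 yel 15 [190. 148.] [0.036  0.0327]
 yel 12 [208.16666667 131.83333333] [-0.0466 -0.0359]
```

Run:
```python
from h import *
go([.5042,.184,.164],-94.35)
```

```text
t 6.9167 at [0.5064 0.179  0.1997] ang -94.35 shift [-0.0048  0.0025  0.0357] twist 0.0 q [ 0.64  0.25 -0.23 -0.   -1.09 -0.72]
```

Emit:
{"fn": "jog_arm", "kwargs": {"plan": [[0,[-0.0025,0.0012,0.003],0],[0,[-0.0048,0.0025,0.008],0],[0,[-0.0048,0.0025,0.013],0],[0,[-0.0048,0.0025,0.018],0],[0,[-0.0048,0.0025,0.023],0],[0,[-0.0048,0.0025,0.028],0],[0,[-0.0048,0.0025,0.032],0],[0,[-0.0048,0.0025,0.035],0],[0,[-0.0048,0.0025,0.036],0],[0,[-0.0048,0.0025,0.036],0]]}}

```text
t: 7.75
eef_pos: [0.5045, 0.1838, 0.164]
tool_rot: [-0.0, -0.68, 0.734, 0.0]
wrist_force: [0.8, -0.0, -4.6]
finger_gap: 0.183
grip_force: 30.0
```

Run:
```python
from h import *
f=arm.grab_frame("top");g=arm.grab_frame("side");go([.5042,.184,.164],-94.35)
print(arm.sense()["wrist_force"])
a=cv2.resize(cv2.cvtColor(f["image"],4)[200:260,180:240],(390,390),interpolation=2);b=cv2.resize(cv2.cvtColor(g["image"],4)[120:205,155:240],(390,390),interpolation=2)
cv2.imwrite("pics/p3.png",np.hstack([a,b]))
```

```text
t 7.85 at [0.5048 0.184  0.1646] ang -94.37 shift [0.0001 0.0006 0.0006] twist -0.0003 q [ 0.65  0.28 -0.28  0.   -1.01 -0.73]
[ 0.71294702  0.46409579 -5.0566346 ]
```

View pics/p3.png

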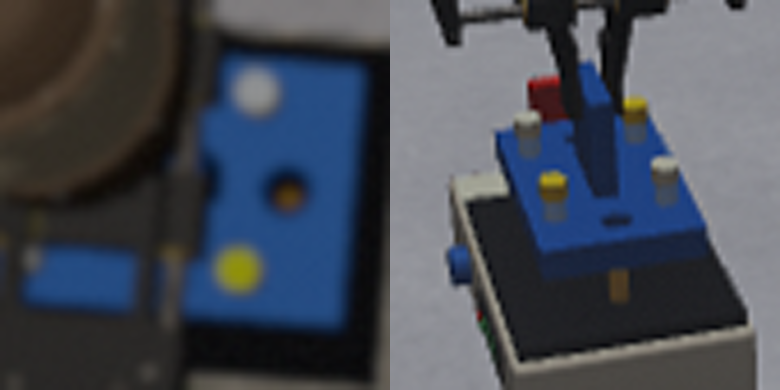

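The brass pin shows inside hole_b at (288,193) in the top crop, slightly toward the camera, as expected from parallax. I'll lower it slowly.

Emit:
{"fn": "jog_arm", "kwargs": {"plan": [[0,[0,0,0.002],0],[0,[0,0,0.004],0],[0,[0,0,0.006],0],[0,[0,0,0.008],0],[0,[0,0,0.01],0],[0,[0,0,0.012],0],[0,[0,0,0.014],0],[0,[0,0,0.016],0],[0,[0,0,0.018],0],[0,[0,0,0.018],0]]}}

```text
t: 8.68
eef_pos: [0.5043, 0.1837, 0.1458]
tool_rot: [-0.0, -0.679, 0.734, 0.0]
wrist_force: [0.6, -0.2, -5.3]
finger_gap: 0.182
grip_force: 30.0
```

Emit:
{"fn": "jog_arm", "kwargs": {"plan": [[0,[0,0,0.002],0],[0,[0,0,0.004],0],[0,[0,0,0.006],0],[0,[0,0,0.008],0],[0,[0,0,0.01],0],[0,[0,0,0.012],0],[0,[0,0,0.0135],0],[0,[0,0,0.0145],0],[0,[0,0,0.0155],0],[0,[0,0,0.016],0]]}}

```text
t: 9.52
eef_pos: [0.5046, 0.1839, 0.1302]
tool_rot: [-0.0, -0.68, 0.734, 0.0]
wrist_force: [-0.3, 0.6, -4.4]
finger_gap: 0.177
grip_force: 30.0
```

Emit:
{"fn": "jog_arm", "kwargs": {"plan": [[0,[0,0,0.0005],0],[0,[0,0,0.0005],0],[0,[0,0,0.001],0],[0,[0,0,0.001],0],[0,[0,0,0.0015],0],[0,[0,0,0.0015],0],[0,[0,0,0.0015],0],[0,[0,0,0.0015],0],[0,[0,0,0.0015],0],[0,[0,0,0.0015],0]]}}

```text
t: 10.35
eef_pos: [0.5046, 0.1839, 0.1292]
tool_rot: [0.0, -0.68, 0.734, -0.0]
wrist_force: [-1.7, -0.2, -0.2]
finger_gap: 0.178
grip_force: 30.0
```

Emit:
{"fn": "jog_arm", "kwargs": {"plan": [[0.5,[0,0,0],0],[0.5,[0,0,0],0],[0.5,[0,0,0],0],[0.5,[0,0,0],0],[0.5,[0,0,0],0],[0.5,[0,0,0],0],[0.5,[0,0,0],0],[0.5,[0,0,0],0],[0.5,[0,0,0],0],[0.5,[0,0,0],0]]}}

```text
t: 11.18
eef_pos: [0.5046, 0.1839, 0.1288]
tool_rot: [0.0, -0.68, 0.734, -0.0]
wrist_force: [-0.3, -0.6, 0.6]
finger_gap: 0.496
grip_force: 0.0
```

Emit:
{"fn": "jog_arm", "kwargs": {"plan": [[0.5,[0,0,0],0],[0.5,[0,0,-0.01],0],[0.5,[0,0,-0.03],0],[0.5,[0,0,-0.05],0],[0.3,[0,0,-0.07],0],[0.1,[0,0,-0.09],0],[0,[0,0,-0.1],0],[0,[0,0,-0.1],0],[0,[0,0,-0.1],0],[0,[0,0,-0.1],0]]}}

```text
t: 12.02
eef_pos: [0.5038, 0.1836, 0.2276]
tool_rot: [-0.001, -0.679, 0.734, 0.0]
wrist_force: [-0.0, -0.2, -0.7]
finger_gap: 0.127
grip_force: 0.0
```

Run:
```python
from h import *
m=lambda y,z:[.5051+.0757*y,.1862+.9971*y,z]
go(m(.162,.2),-94.35)
```

```text
t 12.0167 at [0.5038 0.1836 0.2276] ang -94.4 shift [-0.1647 -0.001   0.0274] twist -0.0006 q [ 0.65  0.23 -0.19 -0.   -1.16 -0.73]
```

Emit:
{"fn": "jog_arm", "kwargs": {"plan": [[0,[-0.015,0,0],0],[0,[-0.04,0,0],0],[0,[-0.065,0,0],0],[0,[-0.09,0,0],0],[0,[-0.115,-0.001,0],0],[0,[-0.135,-0.001,0.005],0],[0,[-0.15,-0.001,0.01],0],[0,[-0.16,-0.001,0.018],0],[0,[-0.165,-0.001,0.025],0],[0,[-0.165,-0.001,0.027],0]]}}

```text
t: 12.85
eef_pos: [0.5173, 0.3483, 0.1991]
tool_rot: [-0.002, -0.68, 0.734, 0.0]
wrist_force: [-0.5, -0.1, -0.7]
finger_gap: 0.006
grip_force: 0.0
```

Run:
```python
from h import *
m=lambda y,z:[.5051+.0757*y,.1862+.9971*y,z]
f=arm.grab_frame("top");g=arm.grab_frame("side")
go(m(.162,.13),-94.35)
h=cv2.cvtColor(g["image"],cv2.COLOR_RGB2HSV);p=pts(g)
for n,f_,b in(("top",f,(140,190,250,270)),("side",g,(155,120,240,215))):
    h=cv2.cvtColor(f_["image"],cv2.COLOR_RGB2HSV);p=pts(f_);z=p[...,2]
    k=np.zeros(z.shape,bool);k[b[1]:b[3],b[0]:b[2]]=1
    bl=k&(h[...,0]>100)&(h[...,0]<130)&(h[...,1]>120)&(abs(z-.09)<.008);print(n,rect(p[bl]),np.median(z[bl]))
    r=k&((h[...,0]<6)|(h[...,0]>174))&(h[...,1]>140)&(h[...,2]>60)&(z>.12)&(z<.145);print("red",r.sum(),p[r].mean(0) if r.any() else 0)
a=cv2.resize(cv2.cvtColor(f["image"],4)[190:270,140:250],(390,284),interpolation=2);b=cv2.resize(cv2.cvtColor(g["image"],4)[105:205,140:240],(390,284),interpolation=2)
cv2.imwrite("pics/p4.png",np.hstack([a,b]))
```

```text
t 12.95 at [0.5177 0.3474 0.2007] ang -94.41 shift [-0.0005  0.0003  0.0707] twist -0.0007 q [ 0.85  0.39 -0.02 -0.   -1.16 -0.93]
top (array([504.6, 186.6]), array([161. , 100.5]), 85.43) 0.09067996910035908
red 73 [0.51348457 0.31067917 0.13121262]
side (array([505.2, 180.8]), array([165.2, 100.3]), 85.55) 0.09108190946025015
red 33 [0.51251108 0.3069491  0.12965649]
```

View pics/p4.png

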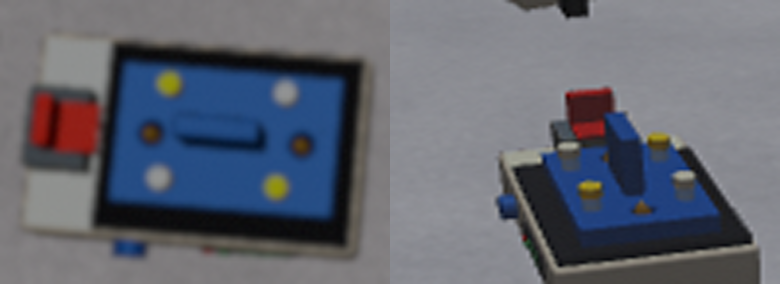

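The carrier is seated flat, with the pins visible in both holes at (150,131) and (301,145). The red tab is still out at (42,120). Next: descend behind the tab.

Emit:
{"fn": "jog_arm", "kwargs": {"plan": [[0,[0,0,0.005],0],[0,[0,0,0.015],0],[0,[0,0,0.025],0],[0,[0,0,0.035],0],[0,[0,0,0.045],0],[0,[0,0,0.055],0],[0,[0,0,0.063],0],[0,[0,0,0.068],0],[0,[0,0,0.07],0],[0,[0,0,0.07],0]]}}

```text
t: 13.78
eef_pos: [0.5181, 0.3483, 0.1312]
tool_rot: [-0.0, -0.68, 0.734, -0.0]
wrist_force: [0.2, 0.5, -0.9]
finger_gap: 0.007
grip_force: 0.0
```

Emit:
{"fn": "jog_arm", "kwargs": {"plan": [[0,[0.003,0,0],0],[0,[0.006,0,0],0],[0,[0.009,0,0],0],[0,[0.012,0,0],0],[0,[0.015,0,0],0],[0,[0.018,0,0],0],[0,[0.021,0,0],0],[0,[0.024,0,0],0],[0,[0.027,0,0],0],[0,[0.03,0,0],0]]}}

```text
t: 14.62
eef_pos: [0.5159, 0.3181, 0.1319]
tool_rot: [0.0, -0.68, 0.734, -0.0]
wrist_force: [-0.7, -0.9, 0.1]
finger_gap: 0.005
grip_force: 0.0
```

Run:
```python
from h import *
f=arm.grab_frame("top");g=arm.grab_frame("side");print(arm.sense()["wrist_force"])
a=cv2.resize(cv2.cvtColor(f["image"],4)[190:270,120:230],(390,284),interpolation=2);b=cv2.resize(cv2.cvtColor(g["image"],4)[90:190,140:240],(390,284),interpolation=2)
cv2.imwrite("pics/p5.png",np.hstack([a,b]))
```

```text
[ 0.98760298 -0.1778327   0.35165347]
```

View pics/p5.png

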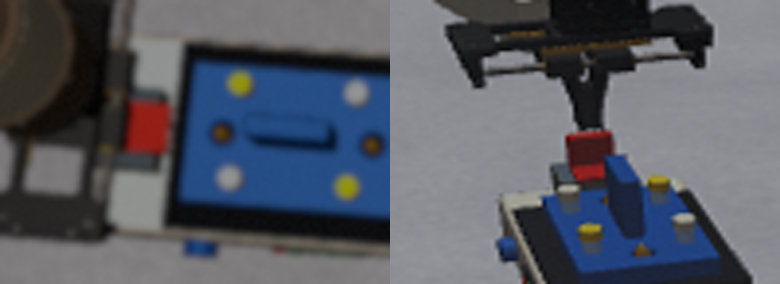

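The tab hasn't moved yet: it is at (589,131) in the crop, the same place as before, with the fingers just behind it. I'll keep pushing.

Emit:
{"fn": "jog_arm", "kwargs": {"plan": [[0,[0.002,0,0],0],[0,[0.004,0,0],0],[0,[0.006,0,0],0],[0,[0.008,0,0],0],[0,[0.01,0,0],0],[0,[0.012,0,0],0],[0,[0.012,0,0],0],[0,[0.012,0,0],0],[0,[0.012,0,0],0],[0,[0.012,0,0],0]]}}

```text
t: 15.55
eef_pos: [0.515, 0.3066, 0.1318]
tool_rot: [0.0, -0.68, 0.734, -0.0]
wrist_force: [-0.8, 0.3, 0.1]
finger_gap: 0.003
grip_force: 0.0
```

```bash
cat > l.py <<'E'
from h import *
g=arm.grab_frame("side");s=arm.sense();p=pts(g);h=cv2.cvtColor(g["image"],cv2.COLOR_RGB2HSV);z=p[...,2]
k=np.zeros(z.shape,bool);k[120:215,155:240]=1
r=k&((h[...,0]<6)|(h[...,0]>174))&(h[...,1]>140)&(h[...,2]>60)
for a,b in((.095,.106),(.106,.128),(.128,.14)):
    w=r&(z>a)&(z<b);q=p[w][:,:2]-[.5051,.1862];y=q@[.0757,.9971]
    print(a,w.sum(),np.percentile(y,[2,50]).round(4) if w.any() else 0)
print(s["t"],s["eef_pos"].round(4),(s["eef_pos"][:2]-[.5051,.1862])@[.0757,.9971],s["wrist_force"].round(2))
E
python3 l.py
```

```text
0.095 49 [0.0904 0.1048]
0.106 51 [0.1151 0.1203]
0.128 24 [0.1136 0.1205]
15.6 [0.515  0.3066 0.1318] 0.12076795487577724 [ 0.43 -0.61 -0.21]
```

Run:
```python
from h import *
f=arm.grab_frame("top");g=arm.grab_frame("side")
a=cv2.resize(cv2.cvtColor(f["image"],4)[195:255,130:190],(390,390),interpolation=2);b=cv2.resize(cv2.cvtColor(g["image"],4)[110:170,165:225],(390,390),interpolation=2)
cv2.imwrite("pics/p6.png",np.clip(np.hstack([a,b])*1.6,0,255))
```

```text
[ WARN:0@1.401] global loadsave.cpp:1063 imwrite_ Unsupported depth image for selected encoder is fallbacked to CV_8U.
```

View pics/p6.png

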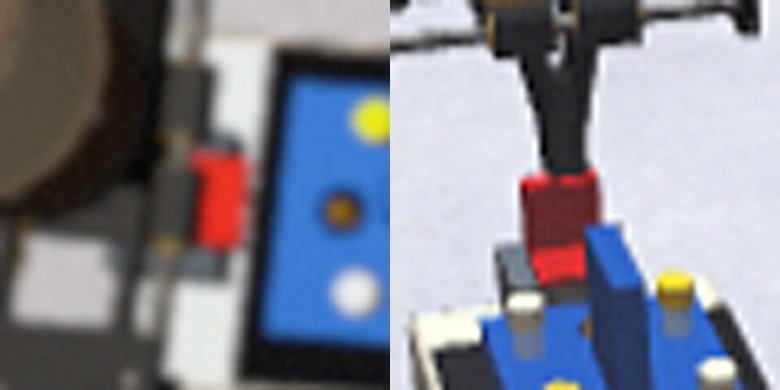

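Run:
```python
from h import *
g=arm.grab_frame("side");t=arm.grab_frame("top")
for f in(dict(np.load("side.npz")),g,dict(np.load("top.npz")),t):
    h=cv2.cvtColor(f["image"],cv2.COLOR_RGB2HSV);k=np.zeros(h.shape[:2],bool);k[125:250,140:240]=1
    r=k&((h[...,0]<6)|(h[...,0]>174))&(h[...,1]>140)&(h[...,2]>60);u=np.argwhere(big(r)[0])[:,::-1];print(len(u),u.min(0),u.max(0))
p=pts(g);h=cv2.cvtColor(g["image"],cv2.COLOR_RGB2HSV)
q=p[110:160,180:202].reshape(-1,3);d=h[110:160,180:202,2].reshape(-1)<60
q=q[d&(q[:,2]>.1)&(q[:,2]<.2)];y=(q[:,:2]-[.5051,.1862])@[.0757,.9971]
for a in np.arange(.1,.2,.01):
    w=abs(q[:,2]-a)<.005;print(a.round(3),w.sum(),np.percentile(y[w],[10,50,90]).round(3) if w.any() else"")
```

```text
69 [186 147] [198 153]
81 [185 136] [196 146]
249 [149 217] [167 233]
102 [159 219] [167 233]
0.1 5 [0.12  0.121 0.122]
0.11 3 [0.116 0.122 0.123]
0.12 5 [0.004 0.015 0.017]
0.13 14 [-0.011  0.017  0.12 ]
0.14 20 [-0.024  0.022  0.116]
0.15 33 [-0.028  0.108  0.119]
0.16 24 [0.106 0.11  0.114]
0.17 25 [0.108 0.11  0.117]
0.18 29 [0.108 0.111 0.116]
0.19 31 [0.108 0.11  0.119]
```

Run:
```python
from h import *
g=arm.grab_frame("side");K,R,t=g["intrinsics"],g["R"],g["t"]
for y,z in((.119,.1325),(.131,.1325),(.111,.110),(.111,.13),(.111,.15),(.111,.17),(.119,.1)):
    for x in (0,):
        c=R@np.array([.5051+.0757*y,.1862+.9971*y,z])+t;u=K@c;print(y,z,(u[:2]/u[2]).round(1))
h=cv2.cvtColor(g["image"],cv2.COLOR_RGB2HSV);P=pts(g)
for v in range(122,158,2): print(v,g["image"][v,191].tolist(),P[v,191].round(3),((P[v,191,:2]-[.5051,.1862])@[.0757,.9971]).round(3))
```

```text
0.119 0.1325 [190.9 137.9]
0.131 0.1325 [190.1 136.2]
0.111 0.11 [191.9 145.7]
0.111 0.13 [191.5 139.8]
0.111 0.15 [191.  133.7]
0.111 0.17 [190.5 127.6]
0.119 0.1 [191.6 147.5]
122 [27, 27, 29] [0.515 0.294 0.189] 0.108
124 [24, 24, 26] [0.516 0.296 0.182] 0.111
126 [25, 26, 27] [0.516 0.298 0.174] 0.112
128 [26, 25, 27] [0.515 0.299 0.168] 0.113
130 [26, 27, 27] [0.515 0.297 0.162] 0.112
132 [27, 28, 29] [0.514 0.297 0.155] 0.112
134 [28, 28, 29] [0.513 0.295 0.15 ] 0.109
136 [21, 25, 28] [0.513 0.297 0.143] 0.111
138 [86, 27, 28] [0.514 0.303 0.133] 0.117
140 [62, 26, 27] [0.513 0.302 0.127] 0.116
142 [61, 25, 28] [0.513 0.303 0.12 ] 0.117
144 [61, 25, 28] [0.514 0.309 0.11 ] 0.123
146 [61, 27, 29] [0.513 0.308 0.104] 0.122
148 [121, 30, 31] [0.511 0.298 0.102] 0.112
150 [141, 32, 32] [0.509 0.292 0.099] 0.106
152 [105, 29, 31] [0.504 0.274 0.102] 0.088
154 [51, 39, 41] [0.507 0.29  0.087] 0.103
156 [42, 47, 55] [0.505 0.285 0.082] 0.099
```

The fingers end just above the tab: visible down to z≈0.14 at side pixel (191,136), with the tab top at (191,138). So the shut tips reach less far than expected. I'll back off behind the tab and lower.

Emit:
{"fn": "jog_arm", "kwargs": {"plan": [[0,[0,0,-0.005],0],[0,[-0.005,0,-0.01],0],[0,[-0.02,0,-0.01],0],[0,[-0.035,0,-0.01],0],[0,[-0.045,0,-0.005],0],[0,[-0.05,0,0.002],0],[0,[-0.05,0,0.008],0],[0,[-0.05,0,0.012],0],[0,[-0.05,0,0.015],0],[0,[-0.05,0,0.015],0]]}}

```text
t: 16.68
eef_pos: [0.5183, 0.3554, 0.1155]
tool_rot: [-0.001, -0.679, 0.734, -0.0]
wrist_force: [0.0, -0.6, -0.1]
finger_gap: 0.0
grip_force: 0.0
```

```bash
python3 l.py
python3 - <<'E'
from h import *
g=arm.grab_frame("side")
P=pts(g)
for v in range(112,142,2): print(v,g["image"][v,188].tolist(),P[v,188].round(3))
E
```

```text
0.095 47 [0.0913 0.104 ]
0.106 51 [0.1154 0.1202]
0.128 23 [0.1148 0.1211]
16.7333 [0.5186 0.3556 0.1162] 0.16997035396021154 [-0.21 -0.99 -0.04]
112 [58, 56, 56] [0.517 0.329 0.206]
114 [68, 69, 72] [0.622 0.77  0.004]
116 [111, 113, 118] [0.617 0.751 0.004]
118 [61, 60, 64] [0.522 0.354 0.176]
120 [27, 26, 27] [0.52  0.35  0.171]
122 [25, 24, 26] [0.519 0.348 0.166]
124 [25, 25, 27] [0.519 0.349 0.158]
126 [24, 25, 26] [0.52  0.353 0.15 ]
128 [28, 28, 30] [0.517 0.346 0.147]
130 [25, 26, 27] [0.516 0.342 0.142]
132 [26, 27, 29] [0.516 0.345 0.134]
134 [21, 21, 22] [0.516 0.345 0.127]
136 [146, 117, 121] [0.571 0.58  0.003]
138 [113, 26, 27] [0.505 0.305 0.134]
140 [61, 26, 28] [0.506 0.309 0.125]
```

Emit:
{"fn": "jog_arm", "kwargs": {"plan": [[0,[0.003,0,0.001],0],[0,[0.008,0,0.001],0],[0,[0.013,0,0.001],0],[0,[0.018,0,0.001],0],[0,[0.022,0,0.001],0],[0,[0.026,0,0.001],0],[0,[0.03,0,0.001],0],[0,[0.034,0,0.001],0],[0,[0.037,0,0.001],0],[0,[0.04,0,0.001],0]]}}

```text
t: 17.62
eef_pos: [0.5159, 0.3168, 0.1161]
tool_rot: [0.001, -0.68, 0.734, 0.0]
wrist_force: [-0.9, 3.8, -0.0]
finger_gap: 0.004
grip_force: 1.3
```

```bash
python3 l.py
```

```text
0.095 49 [0.0796 0.0966]
0.106 47 [0.1034 0.1079]
0.128 29 [0.1023 0.1093]
17.6667 [0.5158 0.3162 0.1161] 0.13040739437457188 [0.57 1.62 0.1 ]
```

The latch is moving (12 mm so far, at about 4 N).

Emit:
{"fn": "jog_arm", "kwargs": {"plan": [[0,[0.002,0,0],0],[0,[0.004,0,0],0],[0,[0.006,0,0],0],[0,[0.008,0,0],0],[0,[0.009,0,0],0],[0,[0.01,0,0],0],[0,[0.011,0,0],0],[0,[0.011,0,0],0],[0,[0.011,0,0],0],[0,[0.011,0,0],0]]}}

```text
t: 18.5
eef_pos: [0.515, 0.3053, 0.1158]
tool_rot: [-0.0, -0.68, 0.734, -0.0]
wrist_force: [0.8, 1.8, 0.4]
finger_gap: 0.005
grip_force: 0.8
```

```bash
python3 l.py
```

```text
0.095 40 [0.0662 0.0824]
0.106 43 [0.0903 0.0965]
0.128 27 [0.0916 0.0978]
18.55 [0.515  0.3053 0.1158] 0.11950858218247147 [0.58 1.97 1.54]
```

Almost at the stop; push 3 mm more in small steps, then retreat.

Emit:
{"fn": "jog_arm", "kwargs": {"plan": [[0,[0.0005,0,0],0],[0,[0.001,0,0],0],[0,[0.0015,0,0],0],[0,[0.002,0,0],0],[0,[0.002,0,0],0],[0,[0.0025,0,0],0],[0,[0.0025,0,0],0],[0,[0.003,0,0],0],[0,[0.003,0,0],0],[0,[0.003,0,0],0]]}}

```text
t: 19.38
eef_pos: [0.5151, 0.3051, 0.1159]
tool_rot: [0.002, -0.68, 0.733, 0.001]
wrist_force: [-1.4, 8.1, 0.1]
finger_gap: 0.006
grip_force: 4.1
```

```bash
python3 l.py
```

```text
0.095 45 [0.0665 0.0862]
0.106 42 [0.091  0.0971]
0.128 27 [0.0932 0.0976]
19.4333 [0.5151 0.3051 0.116 ] 0.1192645732528786 [-1.04  7.69  0.15]
```

The force rose to 8 N with no further motion, so the latch is at its stop. Retreat and lift.

Emit:
{"fn": "jog_arm", "kwargs": {"plan": [[0,[-0.005,0,0],0],[0,[-0.015,0,0],0],[0,[-0.03,0,0],0],[0,[-0.045,0,0],0],[0,[-0.06,0,-0.01],0],[0,[-0.075,0,-0.03],0],[0,[-0.09,0,-0.06],0],[0,[-0.1,0,-0.09],0],[0,[-0.1,0,-0.11],0],[0,[-0.1,0,-0.12],0]]}}

```text
t: 20.27
eef_pos: [0.5232, 0.4045, 0.2391]
tool_rot: [0.002, -0.68, 0.733, -0.0]
wrist_force: [0.6, -0.5, 1.2]
finger_gap: 0.006
grip_force: 0.0
```

```bash
python3 l.py
python3 - <<'E'
from h import *
f=arm.grab_frame("top");h=cv2.cvtColor(f["image"],cv2.COLOR_RGB2HSV);p=pts(f);z=p[...,2]
k=np.zeros(z.shape,bool);k[190:270,140:250]=1
bl=k&(h[...,0]>100)&(h[...,0]<130)&(h[...,1]>120)&(abs(z-.09)<.008);print(rect(p[bl]),np.median(z[bl]))
cv2.imwrite("pics/p7.png",f["image"][:,:,::-1])
E
```

```text
0.095 38 [0.0633 0.0806]
0.106 19 [0.0916 0.0977]
0.128 22 [0.0927 0.0982]
20.3167 [0.5234 0.4042 0.2398] 0.2187453488274143 [0.01 0.07 2.32]
(array([504.8, 186.5]), array([160.8, 101.2]), 85.49) 0.09049863611278017
```

View pics/p7.png

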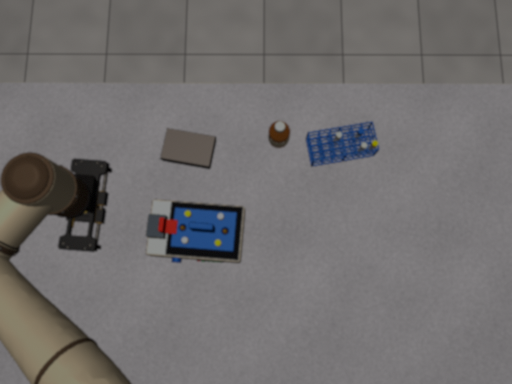

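The carrier sits on the deck at (203,230), with the red latch at (168,227) over its edge. The rack, bottle and slide box are where they started, and the arm is clear of everything.

```bash
python3 -c "from cell import arm; print(arm.job_done())"
```

```text
the job is handed in; nothing more can be done
None
```

The job is handed in: the carrier sits flat on the deck with both pins through its holes, the latch is pushed in to its stop, the rack, bottle and slide box look unmoved in the last picture, and the arm is clear; the hand-in returned no verdict.

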